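# Crank the biscuit press back until its piston comes free, then take out the barrel

### The job

Wind the biscuit press's piston back by turning the crank anticlockwise (seen from above) until the stiff resistance suddenly drops away; go on about an eighth to a quarter of a turn so that the piston head stands clear of the barrel, then stop, without forcing the piston against the red gearbox. Then let go of the crank, lift the barrel straight up out of its cradle and lay it gently on its side, flat on the glass chopping board, ready for washing. Leave the mug and the two jars alone.

Things in the scene. Friction and masses are not known exactly. Their poses are not given: they have to be found in the camera images.
- press: Biscuit press, fixed: white base plate 96 x 246 x 12 mm, red gearbox at one end, cradle for the barrel at the other. Origin on the worktop under the crank's vertical axis, z up; its long axis is y: barrel towards -y, rod tail towards +y.
- gearbox: The press's red gearbox, 64 x 48 x 79 mm, fixed on the base plate (its top at z = 91 mm of the press). Origin at its underside's centre, on the crank axis. Its face towards the barrel is at y = -24 mm of the press.
- crank (a joint): Crank angle in rad, 0 at the start (arm along the press's -x), growing anticlockwise from above, which draws the piston out 8 mm per rad. Turning the knob takes 5 to 8 N (about half in pauses) while the seals drag in the barrel, under 1.5 N once they pop out: at an unseen angle, new every time, 5 to 13 rad (0.8 to 2 turns). 0.5 rad farther it stands clear; 2.4 rad farther it hits the gearbox.
- crank_knob (a point): Grip point on the crank's upright black knob: on the knob's axis, 45 mm from the crank axis, z = 137 mm of the press. The knob is 20 mm in diameter, spans z = 109 to 155 mm, and spins freely on its pin, so a gripper may keep its orientation as it goes round. The steel arm's top is at z = 108 mm.
- piston: Steel rack rod of the piston, 12 x 12 x 134 mm, along y; origin at the centre of its tail end, which comes out of the gearbox's back (+y) as the crank turns. The piston head (14 mm long, 36 mm square, rubber seals) is on a spindle at its other end, inside the barrel; how far out the spindle is set differs every time and cannot be seen.
- barrel: Loose aluminium barrel: square tube 50 x 130 x 50 mm with a 66 mm square flange at either end, 0.35 kg, open towards +y (gearbox), steel nozzle stub 22 mm long at -y. Origin at the centre of its underside (flange level); its axis runs along y at z = 33 mm. Grip it across its 50 mm width at the middle, between the saddles.
- board: Clear glass chopping board on small feet, 254 (x) x 278 (y) x 8 mm, fixed on the worktop. Origin at the centre of its underside; top at z = 8 mm.
- mug: Striped tea mug, 88 x 118 x 92 mm, bystander; origin at the centre of its underside.
- spice_jar: Spice jar with a dark red lid, 45 mm in diameter, 106 mm high, bystander; origin at the centre of its underside.
- honey_jar: Honey jar with a black lid, 63 mm in diameter, 94 mm high, bystander; origin at the centre of its underside.
- cradle (a point): Where the barrel's origin sits in the cradle: y = -123, z = 22 mm of the press, same axes. Saddles 40 mm either way along y (12 mm thick) hold the barrel, side lips 26 mm above this point; steel yoke posts stop its flange from moving towards the gearbox. The barrel can leave only straight up, and only once the piston is out of it.
Not all that is in view belongs to the job. Leave any turquoise look-alike of the barrel alone.

How it is judged:
On the way, in this order (a step that is already met when the one before it is completed fails the run):
1. the crank has been wound back by more than 4.7 rad with the barrel still in its cradle (value of joint crank above 4.7 rad and z of barrel in the frame of press below 0.03 m), for 0.2 s.
2. the barrel has been lifted clear of the cradle (z of barrel in the frame of press above 0.06 m), for 0.1 s.
At the end, for the whole second after the job is handed in: The barrel lies at rest on the glass board, its long axis level within 0.1 rad, its origin within 110 mm (board x) and 120 mm (board y) of the board's centre, carried by the board (x of barrel in the frame of board between -0.11 and 0.11 m and y of barrel in the frame of board between -0.12 and 0.12 m and angle between barrel's own y axis and vertical between 1.47 and 1.67 rad and height (world z) of barrel below 0.085 m and contact force between barrel and board above 1 N and linear speed of barrel below 0.02 m/s); the robot touches nothing.
It fails at once if the piston is forced against the gearbox (more than 40 N) (contact force between piston and gearbox above 40 N).
It fails at once if the barrel strikes the board harder than 90 N (contact force between barrel and board above 90 N).
It fails at once if a bystander is moved by more than 25 mm (distance of any of mug, spice_jar, honey_jar from where it was at the start of the episode above 0.025 m).
It also fails if it takes over 69 s, if anything falls off the work surface, if the arm or the gripper's body presses on something with over 40 N, if the wrist force passes 120 N, or if a joint passes its speed limit or range.

### The arm

A 7-joint arm with a two-finger parallel gripper is mounted at the origin on a cart in front of the work surface, level with it; the furniture and walls round the work are solid. World frame = base frame: x ahead of the robot, y to its left, z up, the work surface at z = 0. Lengths are in m, angles in rad, forces in N, time in s.
With the tool pointing down it reaches from about 0.425 to 0.925 m from the base axis. Payload 6.8 kg.
Tool frame: the origin (TCP) lies at the very end of the fingers, on their centre line; the grasp point (between the pads) lies 19 mm behind it (bot.grasp_offset is the distance from the TCP to the grasp point, in m); z points along the fingers, y is the direction in which the jaws open and shut (so a half turn about z gives the same grasp; the last joint's range is limited). The gripper opens to 85 mm and grips with 20 to 120 N. Pads are 22 mm wide; open, the fingers measure 114 mm over their backs; the gripper's body (76 mm by 85 mm) begins 54 mm behind the grasp point. The pads swing forward as they close: fully open they stand 13 mm farther back than shut.
Start: joints at [1.099, 0.477, 0.022, 1.555, -0.011, 1.109, -0.083], TCP at [0.24, -0.631, 0.231] pointing down, gripper open.
Joint ranges: [-2.96, 2.96], [-0.34, 2.1], [-1.41, 1.46], [0.24, 2.44], [-1.37, 4.51], [0.17, 1.92], [-2.96, 2.96]. Speed limits (rad/s): [2.39, 2.39, 3.14, 3.14, 3.14, 3.14, 3.14].

### API

Orientations are given as a unit quaternion [w, x, y, z].
In Python, from station import monitor, cams, bot, finder gives the robot as it stands.
- The arm moves only by the tool jog_arm, never from a script. Its argument "plan" is a list of rows, each an object of numbers: "x", "y", "z": the shift along the tool's x, y, z as a fraction of full scale; "wx", "wy", "wz": the turn, a rotation vector about the tool's x, y, z as a fraction of full scale. A call has 1 to 12 rows; each row is the pose to reach, as a shift and turn from the pose measured when the call began, along the tool's axes at that moment, turning the shorter way round; what a row does not reach only later rows make up. Full scale, the value 1, is 20 cm for a shift and 180 degrees for a turn. A row lasts 1/12 s, in which the tool goes at most 41.7 mm and 7.16 degrees, less where a joint would pass 70% of its speed; a pose out of reach is approached as far as the arm can. A call with a number of a shift or a turn outside -1 to 1 is refused whole. A call with a gripper value outside its range is refused whole. "hand" is the opening, from -1 (shut) to 1 (fully open), set as the call begins (left out, the last holds). The fingers move at their own pace and stop on an object; "grip_force" is the grip in N (left out, the last holds). Time passes only in rows, so rows that repeat a pose let the fingers close. It gives the time, the measured TCP pose, the force and the opening at its end, in the units of the state.
- monitor.get_obs(): the state, without advancing time (a new reading comes with each control period).
- cams.read_camera(name): name is "scene" or "side" or "wrist"; returns the picture (400x640x3 uint8, red, green, blue); there is no depth.
- cams.get_calibration(name): a dict with "fx", "fy", "cx", "cy" (pixels), "extrinsics" (4x4, takes a point from world to camera coordinates). Camera axes: x right, y down, z forward; pixel columns grow to the right and rows downward; lengths in m; the calibration is good to about 2 mm. A picture is of the moment at which its call begins: read the wrist's pose just before it. get_calibration takes no time and is no camera call; for the wrist camera it gives the pose at the moment of the call.
- bot.hand_in(): hands the job in, once; it reports no verdict.
Trained networks look in the newest picture that a camera, given by its name, has taken for a name from the list of things; names that differ only in an ending like _2 or _b are one class to them, and where a whole thing is asked for, a point or a joint stands for the part that bears it (a point fixed in the world has none). Each returns a list of dicts, best first, with "confidence" (0 to 1); they miss things now and then, are a little off and sometimes report something else, mostly with a low value. They report only what shows in the picture. A call takes as long as a camera call. They do not tell look-alikes from the thing itself.
- finder.find_in(camera, target): "bbox" ([left, top, width, height] in pixels, round what is visible of it).
- finder.place_of(camera, target): "location" ([column, row] in pixels: a listed point, or the origin of a listed thing).
The state is a dict: "t": time; "q": joint angles; "joint_vel": joint speeds; "joint_torque": joint torques, N m; "eef_pos": TCP position; "tool_rot": TCP orientation; "contact_force": force on the tool from outside, world axes, zero at the start; "torque": the same for the moment, N m; "gripper_width": opening from 0.0 (shut) to 1.0 (fully open).
Only numpy, scipy, OpenCV 4.12 (cv2) and the standard library are available. Lean on these libraries where they do the work, as an engineer would, in place of code of your own. Each camera call takes 0.05 s, during which the arm holds its last target. There are 200 camera calls.

## Working session

There is one attempt and no reset: what is moved stays moved. The work goes in short steps, Python scripts to look and compute and a tool call to move; the robot and the scene stay as the last step left them, time stands still between calls to the robot, and variables do not carry over. Pictures are saved under pics/ and viewed, about 8 in all and at most 12, crops included, and the job is handed in when it is done.

Besides the shell and the picture viewer there is one more tool, called after ">>>" by a JSON object that holds its "api" and its "payload". jog_arm: Moves the arm, as the interface text tells. Shift numbers are shares of 20 cm and turn numbers shares of 180 degrees, none past 1 either way. Its arguments: {"type":"object","properties":{"plan":{"type":"array","items":{"type":"object","properties":{"x":{"type":"number","minimum":-1,"maximum":1},"y":{"type":"number","minimum":-1,"maximum":1},"z":{"type":"number","minimum":-1,"maximum":1},"wx":{"type":"number","minimum":-1,"maximum":1},"wy":{"type":"number","minimum":-1,"maximum":1},"wz":{"type":"number","minimum":-1,"maximum":1}}}},"hand":{"type":"number"},"grip_force":{"type":"number"}},"required":["plan"]}

```bash
mkdir -p pics
cat > h.py <<'E'
import numpy as np, cv2, json
from station import monitor, cams, bot, finder
def save(n,f):
    im=cams.read_camera(n); cv2.imwrite('pics/'+f,im[:,:,::-1]); return im
def ray(n,px,z):
    c=cams.get_calibration(n);E=np.array(c['extrinsics']);R=E[:3,:3];t=E[:3,3]
    d=R.T@np.array([(px[0]-c['cx'])/c['fx'],(px[1]-c['cy'])/c['fy'],1]);o=-R.T@t
    return o+d*(z-o[2])/d[2]
def proj(n,p):
    c=cams.get_calibration(n);E=np.array(c['extrinsics']);q=E[:3,:3]@np.array(p)+E[:3,3]
    return c['fx']*q[0]/q[2]+c['cx'],c['fy']*q[1]/q[2]+c['cy']
E
python3 - <<'E'
from h import *
for n in ['scene','side']:
    save(n,n+'0.png')
    for t in ['press','gearbox','crank_knob','piston','barrel','board','cradle','mug','spice_jar','honey_jar']:
        z={'crank_knob':.137,'gearbox':.012,'piston':.055,'barrel':.022,'cradle':.022}.get(t,0)
        print(n,t,[(np.round(r['location']),round(r['confidence'],2),np.round(ray(n,r['location'],z)[:2],3)) for r in finder.place_of(n,t)[:2]])
a=cv2.imread('pics/scene0.png');b=cv2.imread('pics/side0.png')
cv2.imwrite('pics/both.png',cv2.resize(np.vstack([a,b]),(480,600)))
o=monitor.get_obs();print(o)
E
```

```text
scene press [(array([236., 275.]), 0.89, array([0.509, 0.197]))]
scene gearbox [(array([233., 266.]), 0.63, array([0.531, 0.195]))]
scene crank_knob [(array([238., 243.]), 0.71, array([0.472, 0.196])), (array([275., 250.]), 0.39, array([0.407, 0.132]))]
scene piston [(array([214., 265.]), 0.41, array([0.513, 0.249]))]
scene barrel [(array([275., 249.]), 0.73, array([0.53 , 0.073])), (array([354., 285.]), 0.71, array([ 0.317, -0.037]))]
scene board []
scene cradle [(array([278., 251.]), 0.55, array([0.518, 0.071]))]
scene mug [(array([287., 195.]), 0.65, array([ 0.762, -0.08 ]))]
scene spice_jar [(array([227., 212.]), 0.84, array([0.768, 0.118]))]
scene honey_jar [(array([181., 227.]), 0.68, array([0.766, 0.257])), (array([235., 275.]), 0.62, array([0.509, 0.2  ]))]
side press [(array([305., 177.]), 0.67, array([0.525, 0.203]))]
side gearbox [(array([389., 227.]), 0.58, array([ 0.75 , -0.091])), (array([302., 174.]), 0.55, array([0.515, 0.202]))]
side crank_knob [(array([287., 143.]), 0.61, array([0.469, 0.212]))]
side piston []
side barrel [(array([308., 196.]), 0.85, array([0.522, 0
[... 422 characters left out ...]
90438,  0.47701744,  0.02236924,  1.55543091, -0.01148972,
        1.10932161, -0.08309904]), 'joint_vel': array([ 7.95856675e-04,  1.54087157e-03,  2.42529206e-03,  3.19115719e-05,
       -4.27334314e-04,  1.37470739e-03, -4.70394712e-04]), 'joint_torque': array([-2.51040592e-04, -5.96328950e+01,  1.60673540e+00, -2.81542826e+01,
        1.24163428e-02,  1.75783702e-03, -3.37378637e-06]), 'eef_pos': array([ 0.24019501, -0.63080866,  0.23128253]), 'tool_rot': array([-2.59900546e-05,  9.83501454e-01,  1.80900217e-01,  2.17832337e-06]), 'contact_force': array([ 0.98663242, -0.50179477,  0.18122106]), 'torque': array([ 0.0817193 , -0.00181327,  0.00080166]), 'gripper_width': 1.0055023639074498}
```

View pics/scene0.png

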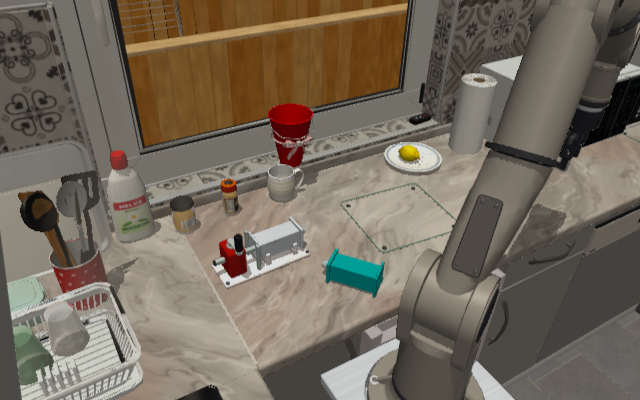

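View pics/side0.png

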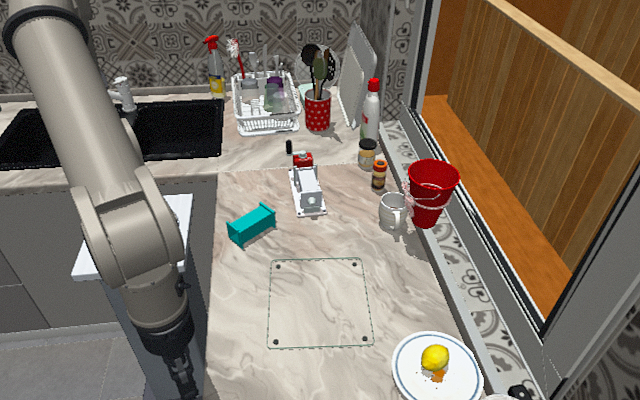

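The pictures show the press at the left-centre (knob near scene 238,243), the grey barrel in its cradle behind it (275,249), and the turquoise decoy at scene (354,285). The board corners in the side view are about (271,259), (362,258), (373,347) and (267,347). Next I swing the tool towards the press and line its axes up with the world.

>>> {"api": "jog_arm", "payload": {"plan": [{"x": 0.93,"y": -0.34,"z": -0.1,"wz": -0.384},{"x": 0.93,"y": -0.34,"z": -0.1,"wz": -0.384},{"x": 0.93,"y": -0.34,"z": -0.1,"wz": -0.384},{"x": 0.93,"y": -0.34,"z": -0.1,"wz": -0.384},{"x": 0.93,"y": -0.34,"z": -0.1,"wz": -0.384},{"x": 0.93,"y": -0.34,"z": -0.1,"wz": -0.384},{"x": 0.93,"y": -0.34,"z": -0.1,"wz": -0.384},{"x": 0.93,"y": -0.34,"z": -0.1,"wz": -0.384},{"x": 0.93,"y": -0.34,"z": -0.1,"wz": -0.384},{"x": 0.93,"y": -0.34,"z": -0.1,"wz": -0.384},{"x": 0.93,"y": -0.34,"z": -0.1,"wz": -0.384}], "hand": 1}}

```text
invalid input at $.plan[0]: expected keys x, y, z, wx, wy, wz
```

Run:
```python
from h import *
P=[ray('side',p,.008)[:2] for p in [(271,259),(362,258),(373,347),(267,347)]]
print(np.round(P,3),np.mean(P,0))
Q=[ray('scene',p,.008)[:2] for p in [(341,205),(413,184),(466,222),(384,250)]]
print(np.round(Q,3),np.mean(Q,0))
print(monitor.get_obs()['q'])
```

```text
[[ 0.39  -0.175]
 [ 0.644 -0.202]
 [ 0.612 -0.48 ]
 [ 0.367 -0.449]] [ 0.50329846 -0.32666508]
[[ 0.628 -0.197]
 [ 0.615 -0.465]
 [ 0.383 -0.476]
 [ 0.398 -0.19 ]] [ 0.50606512 -0.33214848]
[ 1.09890438  0.47701744  0.02236924  1.55543091 -0.01148972  1.10932161
 -0.08309904]
```

>>> {"api": "jog_arm", "payload": {"plan": [{"x": 0.93,"y": -0.34,"z": -0.1,"wx": 0,"wy": 0,"wz": -0.384},{"x": 0.93,"y": -0.34,"z": -0.1,"wx": 0,"wy": 0,"wz": -0.384},{"x": 0.93,"y": -0.34,"z": -0.1,"wx": 0,"wy": 0,"wz": -0.384},{"x": 0.93,"y": -0.34,"z": -0.1,"wx": 0,"wy": 0,"wz": -0.384},{"x": 0.93,"y": -0.34,"z": -0.1,"wx": 0,"wy": 0,"wz": -0.384},{"x": 0.93,"y": -0.34,"z": -0.1,"wx": 0,"wy": 0,"wz": -0.384},{"x": 0.93,"y": -0.34,"z": -0.1,"wx": 0,"wy": 0,"wz": -0.384},{"x": 0.93,"y": -0.34,"z": -0.1,"wx": 0,"wy": 0,"wz": -0.384},{"x": 0.93,"y": -0.34,"z": -0.1,"wx": 0,"wy": 0,"wz": -0.384},{"x": 0.93,"y": -0.34,"z": -0.1,"wx": 0,"wy": 0,"wz": -0.384},{"x": 0.93,"y": -0.34,"z": -0.1,"wx": 0,"wy": 0,"wz": -0.384}], "hand": 1}}

```text
t: 2.02
eef_pos: [0.3897, -0.5012, 0.2513]
tool_rot: [0.0, 0.706, 0.708, 0.0]
contact_force: [-0.3, -0.4, -1.2]
gripper_width: 0.998
```

>>> {"api": "jog_arm", "payload": {"plan": [{"x": 1,"y": 0.5,"z": 0,"wx": 0,"wy": 0,"wz": 0},{"x": 1,"y": 0.5,"z": 0,"wx": 0,"wy": 0,"wz": 0},{"x": 1,"y": 0.5,"z": 0,"wx": 0,"wy": 0,"wz": 0},{"x": 1,"y": 0.5,"z": 0,"wx": 0,"wy": 0,"wz": 0},{"x": 1,"y": 0.5,"z": 0,"wx": 0,"wy": 0,"wz": 0},{"x": 1,"y": 0.5,"z": 0,"wx": 0,"wy": 0,"wz": 0}]}}

```text
t: 2.52
eef_pos: [0.4926, -0.2939, 0.2519]
tool_rot: [-0.0, 0.705, 0.709, 0.002]
contact_force: [0.5, 0.8, -0.3]
gripper_width: 0.997
```

>>> {"api": "jog_arm", "payload": {"plan": [{"x": 1,"y": 0,"z": 0,"wx": 0,"wy": 0,"wz": 0},{"x": 1,"y": 0,"z": 0,"wx": 0,"wy": 0,"wz": 0},{"x": 1,"y": 0,"z": 0,"wx": 0,"wy": 0,"wz": 0},{"x": 1,"y": 0,"z": 0,"wx": 0,"wy": 0,"wz": 0},{"x": 1,"y": 0,"z": 0,"wx": 0,"wy": 0,"wz": 0},{"x": 1,"y": 0,"z": 0,"wx": 0,"wy": 0,"wz": 0}]}}

```text
t: 3.02
eef_pos: [0.4915, -0.0846, 0.2533]
tool_rot: [-0.001, 0.702, 0.713, 0.003]
contact_force: [-0.0, -0.0, 0.2]
gripper_width: 1.002
```

>>> {"api": "jog_arm", "payload": {"plan": [{"x": 0.8,"y": -0.2,"z": 0,"wx": 0,"wy": 0,"wz": 0},{"x": 0.8,"y": -0.2,"z": 0,"wx": 0,"wy": 0,"wz": 0},{"x": 0.8,"y": -0.2,"z": 0,"wx": 0,"wy": 0,"wz": 0},{"x": 0.8,"y": -0.2,"z": 0,"wx": 0,"wy": 0,"wz": 0},{"x": 0.8,"y": -0.2,"z": 0,"wx": 0,"wy": 0,"wz": 0},{"x": 0.8,"y": -0.2,"z": 0,"wx": 0,"wy": 0,"wz": 0},{"x": 0.8,"y": -0.2,"z": 0,"wx": 0,"wy": 0,"wz": 0}]}}

```text
t: 3.6
eef_pos: [0.4493, 0.0743, 0.2541]
tool_rot: [-0.0, 0.702, 0.712, 0.003]
contact_force: [0.2, -1.3, 0.2]
gripper_width: 1.002
```

Run:
```python
from h import *
o=monitor.get_obs();print(o['t'],o['eef_pos'],o['q'])
save('wrist','w1.png')
for t in ['press','gearbox','crank_knob','barrel','cradle','piston']:
        z={'crank_knob':.137,'gearbox':.012,'piston':.055,'barrel':.022,'cradle':.022}.get(t,0)
        print(t,[(np.round(r['location']),round(r['confidence'],2),np.round(ray('wrist',r['location'],z)[:2],4)) for r in finder.place_of('wrist',t)[:2]])
```

```text
3.6 [0.44932317 0.07430631 0.25411771] [ 0.29030002  0.13332534 -0.63186452  1.99874032  0.0877299   1.03101346
 -0.36741481]
press [(array([370.,  82.]), 0.9, array([0.5181, 0.1931]))]
gearbox [(array([376.,  79.]), 0.71, array([0.5234, 0.196 ]))]
crank_knob [(array([373.,  78.]), 0.54, array([0.4958, 0.1797]))]
barrel [(array([247., 249.]), 0.69, array([ 0.3469, -0.0392])), (array([374., 176.]), 0.64, array([0.5271, 0.0713]))]
cradle []
piston [(array([379.,  24.]), 0.88, array([0.5141, 0.2457])), (array([513., 269.]), 0.18, array([ 0.7213, -0.049 ]))]
```

View pics/w1.png

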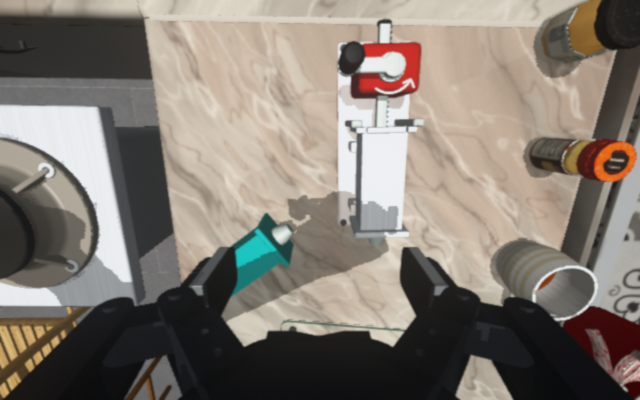

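Run:
```python
from h import *
r=lambda p,z:np.round(ray('wrist',p,z),4)
print('hub',r((396,65),.112),'knobtop',[r(p,.155) for p in [(346,50),(352,47)]],'knobbase',r((357,66),.109))
print('base left',r((341,45),.012),r((338,228),.012),'flange',r((357,237),.088),r((407,235),.088),'near',r((359,132),.088),r((404,130),.088))
print('gb corners',[r(p,.091) for p in [(363,45),(420,43),(418,92),(358,97)]])
im=cv2.imread('pics/w1.png')[10:260,300:450];cv2.imwrite('pics/w1c.png',cv2.resize(im,None,fx=2.4,fy=2.4,interpolation=cv2.INTER_CUBIC))
# predicted
for ax in [(.517,.2)]:
  print([np.round(proj('wrist',(ax[0]-.045,ax[1],z))) for z in (.109,.155)],proj('wrist',(ax[0],ax[1],.11)))
```

```text
hub [0.5212 0.1956 0.112 ] knobtop [array([0.4699, 0.198 , 0.155 ]), array([0.4745, 0.2001, 0.155 ])] knobbase [0.4851 0.1947 0.109 ]
base left [0.4765 0.2352 0.012 ] [ 0.481  -0.0082  0.012 ] flange [0.4977 0.0106 0.088 ] [0.5577 0.014  0.088 ] near [0.4934 0.1333 0.088 ] [0.5419 0.1361 0.088 ]
gb corners [array([0.4924, 0.2168, 0.091 ]), array([0.5485, 0.2194, 0.091 ]), array([0.5516, 0.1743, 0.091 ]), array([0.49  , 0.1686, 0.091 ])]
[array([343.,  60.]), array([349.,  47.])] (np.float64(391.3829914221515), np.float64(60.14438412487215))
```

View pics/w1c.png

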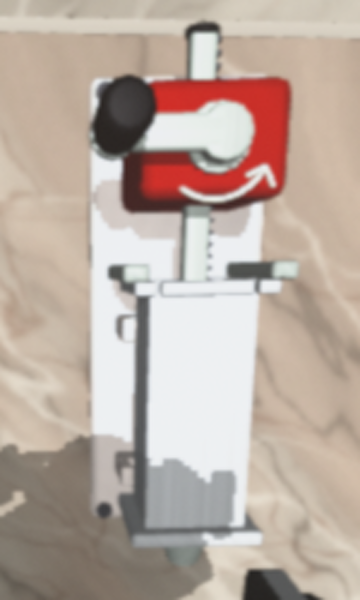

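>>> {"api": "jog_arm", "payload": {"plan": [{"x": 0.61,"y": 0.14,"z": 0.1,"wx": 0,"wy": 0,"wz": 0},{"x": 0.61,"y": 0.14,"z": 0.1,"wx": 0,"wy": 0,"wz": 0},{"x": 0.61,"y": 0.14,"z": 0.1,"wx": 0,"wy": 0,"wz": 0},{"x": 0.61,"y": 0.14,"z": 0.35,"wx": 0,"wy": 0,"wz": 0},{"x": 0.61,"y": 0.14,"z": 0.35,"wx": 0,"wy": 0,"wz": 0},{"x": 0.61,"y": 0.14,"z": 0.35,"wx": 0,"wy": 0,"wz": 0}]}}

```text
t: 4.45
eef_pos: [0.4741, 0.1952, 0.1819]
tool_rot: [-0.002, 0.702, 0.712, 0.0]
contact_force: [0.2, -0.8, -0.6]
gripper_width: 1.002
```

Run:
```python
from h import *
o=monitor.get_obs();print(o['t'],o['eef_pos'],o['q'],o['tool_rot'])
im=save('wrist','w2.png')
for t in ['crank_knob','press']:
        z={'crank_knob':.137}.get(t,0)
        print(t,[(np.round(r['location']),round(r['confidence'],2),np.round(ray('wrist',r['location'],z)[:2],4)) for r in finder.place_of('wrist',t)[:2]])
print([np.round(proj('wrist',(.475,.197,z))) for z in (.109,.155)])
```

```text
4.45 [0.47409546 0.19519915 0.18191376] [ 0.04730903  0.3428524  -0.66885424  1.95370432  0.25769718  0.93138081
 -0.73495331] [-2.01620165e-03  7.02240982e-01  7.11936437e-01  2.16637404e-04]
crank_knob [(array([361., 280.]), 0.31, array([0.5103, 0.1476]))]
press [(array([357., 181.]), 0.65, array([0.5253, 0.197 ]))]
[array([315., 208.]), array([315., 228.])]
```

View pics/w2.png

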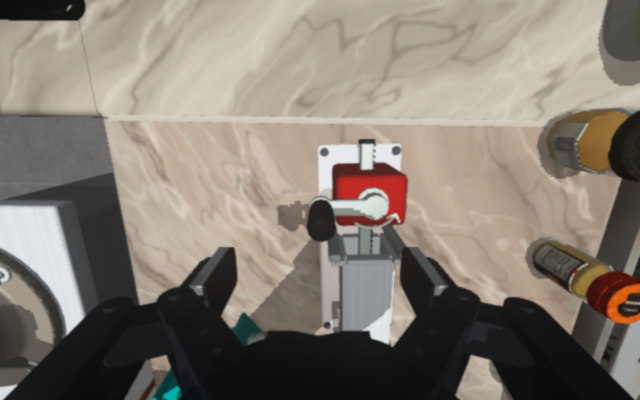

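Run:
```python
from h import *
r=lambda p,z:np.round(ray('wrist',p,z),4)
print(r((376,204),.112),r((321,228),.155),r((321,209),.109))
print(r((319,145),.012),r((405,144),.012), r((334,166),.091),r((407,176),.091))
b=finder.find_in('wrist','crank_knob');print(b[:2])
im=cv2.imread('pics/w2.png')[130:280,270:420]
c=cv2.cvtColor(im,cv2.COLOR_BGR2GRAY)<50
n,l,s,ce=cv2.connectedComponentsWithStats(c.astype(np.uint8))
print([(s[i][:5]+np.array([270,130,0,0,0]),ce[i]+[270,130]) for i in range(1,n) if s[i][4]>100])
```

```text
[0.5245 0.2016 0.112 ] [0.479  0.1973 0.155 ] [0.4798 0.1959 0.109 ]
[0.4784 0.2401 0.012 ] [0.5749 0.2423 0.012 ] [0.4907 0.229  0.091 ] [0.5545 0.221  0.091 ]
[]
[(array([334, 165,  25,  34, 165]), array([341.82424242, 173.59393939])), (array([308, 201,  27,  40, 888]), array([320.88175676, 221.21396396])), (array([401, 247,  19,  33, 493]), array([409.21298174, 265.7484787 ]))]
```

>>> {"api": "jog_arm", "payload": {"plan": [{"x": 0.01,"y": 0.027,"z": 0.1,"wx": 0,"wy": 0,"wz": 0},{"x": 0.01,"y": 0.027,"z": 0.2,"wx": 0,"wy": 0,"wz": 0},{"x": 0.01,"y": 0.027,"z": 0.31,"wx": 0,"wy": 0,"wz": 0},{"x": 0.01,"y": 0.027,"z": 0.31,"wx": 0,"wy": 0,"wz": 0},{"x": 0.01,"y": 0.027,"z": 0.31,"wx": 0,"wy": 0,"wz": 0}]}}

```text
t: 5.07
eef_pos: [0.4831, 0.1976, 0.1251]
tool_rot: [0.0, 0.704, 0.711, 0.004]
contact_force: [0.5, 0.0, 0.8]
gripper_width: 0.998
```

>>> {"api": "jog_arm", "payload": {"plan": [{"x": 0,"y": 0,"z": 0,"wx": 0,"wy": 0,"wz": 0},{"x": 0,"y": 0,"z": 0,"wx": 0,"wy": 0,"wz": 0},{"x": 0,"y": 0,"z": 0,"wx": 0,"wy": 0,"wz": 0},{"x": 0,"y": 0,"z": 0,"wx": 0,"wy": 0,"wz": 0},{"x": 0,"y": 0,"z": 0,"wx": 0,"wy": 0,"wz": 0},{"x": 0,"y": 0,"z": 0,"wx": 0,"wy": 0,"wz": 0},{"x": 0,"y": 0,"z": 0,"wx": 0,"wy": 0,"wz": 0},{"x": 0,"y": 0,"z": 0,"wx": 0,"wy": 0,"wz": 0}], "hand": -1, "grip_force": 60}}

```text
t: 5.73
eef_pos: [0.4764, 0.1982, 0.1252]
tool_rot: [-0.002, 0.703, 0.712, -0.001]
contact_force: [-22.6, -0.5, 21.6]
gripper_width: 0.208
```

>>> {"api": "jog_arm", "payload": {"plan": [{"x": 0,"y": 0,"z": 0,"wx": 0,"wy": 0,"wz": 0},{"x": 0,"y": 0,"z": 0,"wx": 0,"wy": 0,"wz": 0},{"x": 0,"y": 0,"z": 0,"wx": 0,"wy": 0,"wz": 0}]}}

```text
t: 5.98
eef_pos: [0.476, 0.1985, 0.1256]
tool_rot: [-0.002, 0.702, 0.712, -0.001]
contact_force: [-4.1, -0.7, 4.3]
gripper_width: 0.21
```

>>> {"api": "jog_arm", "payload": {"plan": [{"x": -0.045,"y": 0.004,"z": 0,"wx": 0,"wy": 0,"wz": 0},{"x": -0.088,"y": 0.018,"z": 0,"wx": 0,"wy": 0,"wz": 0},{"x": -0.127,"y": 0.039,"z": 0,"wx": 0,"wy": 0,"wz": 0},{"x": -0.161,"y": 0.068,"z": 0,"wx": 0,"wy": 0,"wz": 0},{"x": -0.189,"y": 0.103,"z": 0,"wx": 0,"wy": 0,"wz": 0},{"x": -0.21,"y": 0.143,"z": 0,"wx": 0,"wy": 0,"wz": 0},{"x": -0.222,"y": 0.187,"z": 0,"wx": 0,"wy": 0,"wz": 0},{"x": -0.225,"y": 0.232,"z": 0,"wx": 0,"wy": 0,"wz": 0},{"x": -0.219,"y": 0.276,"z": 0,"wx": 0,"wy": 0,"wz": 0},{"x": -0.205,"y": 0.319,"z": 0,"wx": 0,"wy": 0,"wz": 0},{"x": -0.182,"y": 0.357,"z": 0,"wx": 0,"wy": 0,"wz": 0},{"x": -0.152,"y": 0.391,"z": 0,"wx": 0,"wy": 0,"wz": 0}]}}

```text
t: 6.98
eef_pos: [0.5535, 0.1673, 0.1252]
tool_rot: [-0.003, 0.703, 0.711, -0.004]
contact_force: [-8.4, -3.2, 10.2]
gripper_width: 0.218
```

```bash
cat > g.py <<'E'
from h import *
import sys
C=np.array([float(a) for a in sys.argv[1:3]]);th1s=[float(a) for a in sys.argv[3:]]
o=monitor.get_obs();p=o['eef_pos'][:2]
w,x,y,z=o['tool_rot'];a=2*np.arctan2(y,x);tx=np.array([np.cos(a),np.sin(a)]);ty=np.array([np.sin(a),-np.cos(a)])
v=p-C;th=(np.arctan2(v[1],v[0])-np.pi-.018)%(2*np.pi)
tang=np.array([-v[1],v[0]])/np.hypot(*v)
f=o['contact_force'];print('t',o['t'],'r',np.hypot(*v),'th',th,'z',o['eef_pos'][2],'yaw',a,'f',f,'ftan',f[:2]@tang,'frad',f[:2]@v/np.hypot(*v),'w',o['gripper_width'],'q1,7',o['q'])
E
python3 g.py .521 .199
```

```text
t 6.9833 r 0.045414687270802716 th 2.3507761106346017 z 0.1252465514145339 yaw 1.5822946262307338 f [-8.3511505  -3.19941266 10.17750232] ftan -8.121003618240758 frad -3.745297878490952 w 0.21781171427885165 q1,7 [ 0.05405075  0.51447991 -0.59382595  1.84774362  0.35655688  0.8963325
 -0.6967175 ]
```

```bash
cat > rows.py <<'E'
import numpy as np,sys
a,b,n=map(float,sys.argv[1:4])
t=a+(b-a)*np.arange(1,n+1)/n
print([(round(.225*(np.sin(a)-np.sin(u)),3),round(.225*(np.cos(a)-np.cos(u)),3)) for u in t])
E
python3 rows.py 2.35 4.75 12
```

```text
[(np.float64(0.035), np.float64(0.029)), (np.float64(0.074), np.float64(0.05)), (np.float64(0.117), np.float64(0.063)), (np.float64(0.162), np.float64(0.067)), (np.float64(0.207), np.float64(0.062)), (np.float64(0.249), np.float64(0.048)), (np.float64(0.289), np.float64(0.027)), (np.float64(0.323), np.float64(-0.003)), (np.float64(0.35), np.float64(-0.038)), (np.float64(0.37), np.float64(-0.078)), (np.float64(0.382), np.float64(-0.122)), (np.float64(0.385), np.float64(-0.167))]
```

>>> {"api": "jog_arm", "payload": {"plan": [{"x": 0.035,"y": 0.029,"z": 0,"wx": 0,"wy": 0,"wz": 0},{"x": 0.074,"y": 0.05,"z": 0,"wx": 0,"wy": 0,"wz": 0},{"x": 0.117,"y": 0.063,"z": 0,"wx": 0,"wy": 0,"wz": 0},{"x": 0.162,"y": 0.067,"z": 0,"wx": 0,"wy": 0,"wz": 0},{"x": 0.207,"y": 0.062,"z": 0,"wx": 0,"wy": 0,"wz": 0},{"x": 0.249,"y": 0.048,"z": 0,"wx": 0,"wy": 0,"wz": 0},{"x": 0.289,"y": 0.027,"z": 0,"wx": 0,"wy": 0,"wz": 0},{"x": 0.323,"y": -0.003,"z": 0,"wx": 0,"wy": 0,"wz": 0},{"x": 0.35,"y": -0.038,"z": 0,"wx": 0,"wy": 0,"wz": 0},{"x": 0.37,"y": -0.078,"z": 0,"wx": 0,"wy": 0,"wz": 0},{"x": 0.382,"y": -0.122,"z": 0,"wx": 0,"wy": 0,"wz": 0},{"x": 0.385,"y": -0.167,"z": 0,"wx": 0,"wy": 0,"wz": 0}]}}

```text
t: 7.98
eef_pos: [0.5231, 0.2436, 0.1259]
tool_rot: [-0.001, 0.704, 0.71, -0.0]
contact_force: [9.5, 1.3, -6.5]
gripper_width: 0.214
```

```bash
python3 g.py .521 .199; for a in 4.65 5.3 5.9 6.5 7.2; do python3 rows.py $a $(python3 -c "print($a+.7)") 5|sed 's/np.float64//g'; done
```

```text
t 7.9833 r 0.0446190734965822 th 4.646593739947429 z 0.12588497132540993 yaw 1.5802432681559553 f [ 9.45406159  1.31915437 -6.4832875 ] ftan -9.380239985801202 frad 1.7693350562506296 w 0.21387616523300795 q1,7 [-0.07874592  0.5108385  -0.60471117  1.85521235  0.3634055   0.88882596
 -0.84741723]
[((-0.0), (-0.031)), ((-0.005), (-0.063)), ((-0.014), (-0.093)), ((-0.027), (-0.121)), ((-0.044), (-0.148))]
[((-0.019), (-0.025)), ((-0.042), (-0.047)), ((-0.067), (-0.066)), ((-0.095), (-0.08)), ((-0.124), (-0.091))]
[((-0.03), (-0.01)), ((-0.061), (-0.015)), ((-0.092), (-0.016)), ((-0.124), (-0.013)), ((-0.154), (-0.005))]
[((-0.03), (0.009)), ((-0.059), (0.022)), ((-0.085), (0.039)), ((-0.109), (0.059)), ((-0.13), (0.083))]
[((-0.017), (0.026)), ((-0.031), (0.055)), ((-0.04), (0.085)), ((-0.045), (0.116)), ((-0.046), (0.147))]
```

>>> {"api": "jog_arm", "payload": {"plan": [{"x": 0,"y": -0.031,"z": 0,"wx": 0,"wy": 0,"wz": 0},{"x": -0.005,"y": -0.063,"z": 0,"wx": 0,"wy": 0,"wz": 0},{"x": -0.014,"y": -0.093,"z": 0,"wx": 0,"wy": 0,"wz": 0},{"x": -0.027,"y": -0.121,"z": 0,"wx": 0,"wy": 0,"wz": 0},{"x": -0.044,"y": -0.148,"z": 0,"wx": 0,"wy": 0,"wz": 0},{"x": -0.062,"y": -0.169,"z": 0,"wx": 0,"wy": 0,"wz": 0}]}}

```text
t: 8.48
eef_pos: [0.4913, 0.2324, 0.126]
tool_rot: [-0.001, 0.704, 0.71, 0.003]
contact_force: [8.0, 7.3, -8.5]
gripper_width: 0.209
```

```bash
python3 g.py .521 .199; for a in 5.45 5.5 5.55; do python3 rows.py $a $(python3 -c "print($a+1)") 6|sed 's/np.float64//g'; done
```

```text
t 8.4833 r 0.044722063081520595 th 5.4202549263297986 z 0.1259990539216463 yaw 1.5803313388032139 f [ 7.95496241  7.34814063 -8.54869458] ftan -10.82728791554451 frad 0.215485726522326 w 0.20923202384939882 q1,7 [-0.06030787  0.46128678 -0.62126819  1.93672425  0.34804335  0.84669135
 -0.85542727]
[((-0.027), (-0.026)), ((-0.059), (-0.046)), ((-0.093), (-0.061)), ((-0.129), (-0.071)), ((-0.167), (-0.074)), ((-0.204), (-0.071))]
[((-0.029), (-0.024)), ((-0.061), (-0.043)), ((-0.096), (-0.057)), ((-0.133), (-0.064)), ((-0.17), (-0.065)), ((-0.207), (-0.06))]
[((-0.03), (-0.023)), ((-0.063), (-0.04)), ((-0.099), (-0.052)), ((-0.136), (-0.057)), ((-0.173), (-0.057)), ((-0.21), (-0.05))]
```

>>> {"api": "jog_arm", "payload": {"plan": [{"x": -0.027,"y": -0.026,"z": 0,"wx": 0,"wy": 0,"wz": 0},{"x": -0.059,"y": -0.046,"z": 0,"wx": 0,"wy": 0,"wz": 0},{"x": -0.093,"y": -0.061,"z": 0,"wx": 0,"wy": 0,"wz": 0},{"x": -0.129,"y": -0.071,"z": 0,"wx": 0,"wy": 0,"wz": 0},{"x": -0.167,"y": -0.074,"z": 0,"wx": 0,"wy": 0,"wz": 0},{"x": -0.204,"y": -0.071,"z": 0,"wx": 0,"wy": 0,"wz": 0}]}}

```text
t: 8.98
eef_pos: [0.4762, 0.1943, 0.1257]
tool_rot: [-0.003, 0.703, 0.711, 0.004]
contact_force: [-4.5, 8.2, -0.8]
gripper_width: 0.211
```

```bash
python3 g.py .521 .199; for a in 6.3 6.35 6.4; do python3 rows.py $a $(python3 -c "print($a+1)") 6|sed 's/np.float64//g'; done
```

```text
t 8.9833 r 0.044994575197721313 th 0.08605930437251619 z 0.1256937382878362 yaw 1.582704631055564 f [-4.47146903  8.19998021 -0.80755086] ftan -8.620082848539798 frad 3.5955364500717333 w 0.2108044334967795 q1,7 [ 0.01391238  0.41944332 -0.63237344  2.00280247  0.32550024  0.81433011
 -0.7901399 ]
[((-0.037), (0.004)), ((-0.073), (0.014)), ((-0.107), (0.029)), ((-0.138), (0.051)), ((-0.165), (0.076)), ((-0.188), (0.107))]
[((-0.037), (0.006)), ((-0.073), (0.017)), ((-0.106), (0.035)), ((-0.136), (0.057)), ((-0.161), (0.085)), ((-0.182), (0.116))]
[((-0.037), (0.007)), ((-0.072), (0.021)), ((-0.104), (0.04)), ((-0.133), (0.064)), ((-0.157), (0.093)), ((-0.176), (0.125))]
```

θ = 6.37 and the seals are still dragging.

>>> {"api": "jog_arm", "payload": {"plan": [{"x": -0.037,"y": 0.006,"z": 0,"wx": 0,"wy": 0,"wz": 0},{"x": -0.073,"y": 0.017,"z": 0,"wx": 0,"wy": 0,"wz": 0},{"x": -0.106,"y": 0.035,"z": 0,"wx": 0,"wy": 0,"wz": 0},{"x": -0.136,"y": 0.057,"z": 0,"wx": 0,"wy": 0,"wz": 0},{"x": -0.161,"y": 0.085,"z": 0,"wx": 0,"wy": 0,"wz": 0},{"x": -0.182,"y": 0.116,"z": 0,"wx": 0,"wy": 0,"wz": 0}]}}

```text
t: 9.48
eef_pos: [0.4983, 0.1597, 0.1254]
tool_rot: [-0.005, 0.702, 0.712, 0.003]
contact_force: [-6.3, 5.5, 4.2]
gripper_width: 0.214
```

```bash
python3 g.py .521 .199; for a in 7.2 7.25 7.3 7.35; do python3 rows.py $a $(python3 -c "print($a+1)") 6|sed 's/np.float64//g'; done
```

```text
t 9.4833 r 0.045379154818419025 th 1.0287756939234036 z 0.12540824450758722 yaw 1.5842757031767325 f [-6.32569196  5.51457171  4.1928656 ] ftan -8.236175475150889 frad -1.6094388654436627 w 0.21366648522019283 q1,7 [ 0.08153274  0.43248023 -0.62124416  1.98147125  0.32259734  0.82365248
 -0.70373802]
[((-0.02), (0.032)), ((-0.035), (0.066)), ((-0.044), (0.102)), ((-0.046), (0.14)), ((-0.043), (0.177)), ((-0.033), (0.213))]
[((-0.019), (0.032)), ((-0.032), (0.068)), ((-0.039), (0.104)), ((-0.039), (0.142)), ((-0.034), (0.179)), ((-0.022), (0.215))]
[((-0.017), (0.033)), ((-0.028), (0.069)), ((-0.033), (0.106)), ((-0.032), (0.144)), ((-0.025), (0.18)), ((-0.012), (0.215))]
[((-0.015), (0.034)), ((-0.025), (0.07)), ((-0.028), (0.108)), ((-0.025), (0.145)), ((-0.016), (0.181)), ((-0.001), (0.216))]
```

>>> {"api": "jog_arm", "payload": {"plan": [{"x": -0.017,"y": 0.033,"z": 0,"wx": 0,"wy": 0,"wz": 0},{"x": -0.028,"y": 0.069,"z": 0,"wx": 0,"wy": 0,"wz": 0},{"x": -0.033,"y": 0.106,"z": 0,"wx": 0,"wy": 0,"wz": 0},{"x": -0.032,"y": 0.144,"z": 0,"wx": 0,"wy": 0,"wz": 0},{"x": -0.025,"y": 0.18,"z": 0,"wx": 0,"wy": 0,"wz": 0},{"x": -0.012,"y": 0.215,"z": 0,"wx": 0,"wy": 0,"wz": 0}]}}

```text
t: 9.98
eef_pos: [0.5395, 0.1574, 0.1253]
tool_rot: [-0.006, 0.702, 0.712, 0.001]
contact_force: [-9.9, 0.2, 9.8]
gripper_width: 0.213
```

```bash
python3 g.py .521 .199; for a in 8.15 8.2 8.25 8.3; do python3 rows.py $a $(python3 -c "print($a+1)") 6|sed 's/np.float64//g'; done
```

```text
t 9.9833 r 0.045480491587931125 th 1.9714457492569926 z 0.12527201076215164 yaw 1.584056463407523 f [-9.88009002  0.17697781  9.82074309] ftan -8.954887540531061 frad -4.178216008332424 w 0.2132362042780177 q1,7 [ 0.0806114   0.48922662 -0.60100947  1.88978413  0.33874462  0.86831338
 -0.67451978]
[((0.014), (0.035)), ((0.033), (0.067)), ((0.058), (0.095)), ((0.087), (0.119)), ((0.119), (0.138)), ((0.154), (0.151))]
[((0.016), (0.034)), ((0.037), (0.065)), ((0.062), (0.092)), ((0.093), (0.115)), ((0.126), (0.132)), ((0.162), (0.143))]
[((0.017), (0.033)), ((0.04), (0.063)), ((0.067), (0.089)), ((0.098), (0.11)), ((0.132), (0.125)), ((0.168), (0.135))]
[((0.019), (0.032)), ((0.043), (0.061)), ((0.071), (0.085)), ((0.103), (0.105)), ((0.138), (0.118)), ((0.175), (0.126))]
```

θ = 8.25, still dragging.

>>> {"api": "jog_arm", "payload": {"plan": [{"x": 0.017,"y": 0.033,"z": 0,"wx": 0,"wy": 0,"wz": 0},{"x": 0.04,"y": 0.063,"z": 0,"wx": 0,"wy": 0,"wz": 0},{"x": 0.067,"y": 0.089,"z": 0,"wx": 0,"wy": 0,"wz": 0},{"x": 0.098,"y": 0.11,"z": 0,"wx": 0,"wy": 0,"wz": 0},{"x": 0.132,"y": 0.125,"z": 0,"wx": 0,"wy": 0,"wz": 0},{"x": 0.168,"y": 0.135,"z": 0,"wx": 0,"wy": 0,"wz": 0}]}}

```text
t: 10.48
eef_pos: [0.565, 0.1883, 0.1252]
tool_rot: [-0.006, 0.703, 0.711, -0.002]
contact_force: [-7.8, -8.6, 9.1]
gripper_width: 0.213
```

```bash
python3 g.py .521 .199; for a in 9.1 9.15 9.2 9.25; do python3 rows.py $a $(python3 -c "print($a+1)") 6|sed 's/np.float64//g'; done
```

```text
t 10.4833 r 0.04528428385970123 th 2.8850987943843553 z 0.125219879170355 yaw 1.5820475498431632 f [-7.77535776 -8.61229292  9.09898377] ftan -10.205366735422492 frad -5.520712587695878 w 0.21297228612361788 q1,7 [ 0.02004728  0.53871241 -0.58777013  1.80683617  0.35531312  0.91160414
 -0.7136584 ]
[((0.036), (0.009)), ((0.074), (0.012)), ((0.111), (0.008)), ((0.147), (-0.001)), ((0.181), (-0.017)), ((0.212), (-0.038))]
[((0.037), (0.007)), ((0.074), (0.008)), ((0.111), (0.003)), ((0.147), (-0.009)), ((0.18), (-0.026)), ((0.21), (-0.048))]
[((0.037), (0.005)), ((0.075), (0.004)), ((0.111), (-0.003)), ((0.146), (-0.016)), ((0.179), (-0.035)), ((0.208), (-0.059))]
[((0.037), (0.003)), ((0.075), (0.001)), ((0.111), (-0.008)), ((0.145), (-0.023)), ((0.177), (-0.044)), ((0.204), (-0.069))]
```

θ = 9.17, still dragging.

>>> {"api": "jog_arm", "payload": {"plan": [{"x": 0.037,"y": 0.007,"z": 0,"wx": 0,"wy": 0,"wz": 0},{"x": 0.074,"y": 0.008,"z": 0,"wx": 0,"wy": 0,"wz": 0},{"x": 0.111,"y": 0.002,"z": 0,"wx": 0,"wy": 0,"wz": 0},{"x": 0.147,"y": -0.009,"z": 0,"wx": 0,"wy": 0,"wz": 0},{"x": 0.18,"y": -0.027,"z": 0,"wx": 0,"wy": 0,"wz": 0},{"x": 0.21,"y": -0.049,"z": 0,"wx": 0,"wy": 0,"wz": 0}]}}

```text
t: 10.98
eef_pos: [0.5571, 0.2258, 0.1255]
tool_rot: [-0.003, 0.704, 0.71, -0.003]
contact_force: [3.3, -8.3, 1.3]
gripper_width: 0.209
```

```bash
python3 g.py .521 .199; for a in 10.0 10.05 10.1 10.15; do python3 rows.py $a $(python3 -c "print($a+1)") 6|sed 's/np.float64//g'; done
```

```text
t 10.9833 r 0.044979527139463196 th 3.7615006045092243 z 0.12549058693177928 yaw 1.5781714146331445 f [ 3.28040297 -8.27300917  1.3001181 ] ftan -8.599599837759326 frad -2.291420296316161 w 0.20902209696093657 q1,7 [-0.04859142  0.54599878 -0.5866008   1.79375457  0.36360176  0.91931877
 -0.78656388]
[((0.03), (-0.023)), ((0.055), (-0.05)), ((0.076), (-0.082)), ((0.091), (-0.116)), ((0.1), (-0.152)), ((0.103), (-0.19))]
[((0.028), (-0.024)), ((0.052), (-0.053)), ((0.071), (-0.085)), ((0.085), (-0.12)), ((0.092), (-0.157)), ((0.093), (-0.195))]
[((0.027), (-0.026)), ((0.05), (-0.056)), ((0.067), (-0.089)), ((0.078), (-0.125)), ((0.084), (-0.162)), ((0.083), (-0.199))]
[((0.026), (-0.027)), ((0.047), (-0.058)), ((0.062), (-0.092)), ((0.072), (-0.128)), ((0.076), (-0.166)), ((0.073), (-0.203))]
```

θ = 10.05, still dragging.

>>> {"api": "jog_arm", "payload": {"plan": [{"x": 0.028,"y": -0.024,"z": 0,"wx": 0,"wy": 0,"wz": 0},{"x": 0.052,"y": -0.053,"z": 0,"wx": 0,"wy": 0,"wz": 0},{"x": 0.071,"y": -0.085,"z": 0,"wx": 0,"wy": 0,"wz": 0},{"x": 0.085,"y": -0.12,"z": 0,"wx": 0,"wy": 0,"wz": 0},{"x": 0.092,"y": -0.157,"z": 0,"wx": 0,"wy": 0,"wz": 0},{"x": 0.093,"y": -0.195,"z": 0,"wx": 0,"wy": 0,"wz": 0}]}}

```text
t: 11.48
eef_pos: [0.5201, 0.2437, 0.1258]
tool_rot: [-0.003, 0.705, 0.709, -0.001]
contact_force: [0.1, 1.2, -3.0]
gripper_width: 0.211
```

```bash
python3 g.py .521 .199; for a in 10.9 10.95 11 11.05; do python3 rows.py $a $(python3 -c "print($a+1)") 6|sed 's/np.float64//g'; done
```

```text
t 11.4833 r 0.044706144797648915 th 4.7139174093423915 z 0.1257711009588022 yaw 1.5764537866036967 f [ 0.10605242  1.20471713 -3.03570853] ftan -0.1295569353785978 frad 1.202416513732401 w 0.21061040080773308 q1,7 [-0.08202426  0.50728458 -0.60109654  1.85997794  0.35625117  0.88695905
 -0.84811629]
[((0.0), (-0.037)), ((-0.005), (-0.074)), ((-0.017), (-0.11)), ((-0.035), (-0.143)), ((-0.057), (-0.173)), ((-0.085), (-0.198))]
[((-0.001), (-0.037)), ((-0.009), (-0.074)), ((-0.023), (-0.109)), ((-0.042), (-0.141)), ((-0.066), (-0.17)), ((-0.095), (-0.194))]
[((-0.003), (-0.037)), ((-0.013), (-0.074)), ((-0.028), (-0.108)), ((-0.049), (-0.139)), ((-0.074), (-0.166)), ((-0.104), (-0.189))]
[((-0.005), (-0.037)), ((-0.016), (-0.073)), ((-0.033), (-0.106)), ((-0.056), (-0.136)), ((-0.083), (-0.162)), ((-0.114), (-0.183))]
```

The torque has dropped, with the pop somewhere between θ = 10.05 and 11.0. I'll go 0.65 rad farther, hold, then release.

>>> {"api": "jog_arm", "payload": {"plan": [{"x": -0.003,"y": -0.037,"z": 0,"wx": 0,"wy": 0,"wz": 0},{"x": -0.013,"y": -0.074,"z": 0,"wx": 0,"wy": 0,"wz": 0},{"x": -0.028,"y": -0.108,"z": 0,"wx": 0,"wy": 0,"wz": 0},{"x": -0.047,"y": -0.137,"z": 0,"wx": 0,"wy": 0,"wz": 0},{"x": -0.047,"y": -0.137,"z": 0,"wx": 0,"wy": 0,"wz": 0},{"x": -0.047,"y": -0.137,"z": 0,"wx": 0,"wy": 0,"wz": 0}]}}

```text
t: 11.98
eef_pos: [0.4922, 0.2334, 0.1257]
tool_rot: [-0.002, 0.705, 0.709, -0.002]
contact_force: [-0.2, -0.9, -2.6]
gripper_width: 0.214
```

```bash
python3 g.py .521 .199
python3 - <<'E'
from h import *
im=save('scene','s3.png');im=save('side','d3.png')
a=cv2.imread('pics/side0.png')[130:230,250:350];b=cv2.imread('pics/d3.png')[130:230,250:350]
cv2.imwrite('pics/d3c.png',cv2.resize(np.hstack([a,b]),None,fx=4,fy=4,interpolation=cv2.INTER_CUBIC))
E
```

```text
t 11.9833 r 0.04485228522111251 th 5.391044123568089 z 0.12573643065027487 yaw 1.5760552880510914 f [-0.22366687 -0.86465604 -2.59486956] ftan 0.7263624234035543 frad -0.5196677478289649 w 0.21430186024657116 q1,7 [-0.0681832   0.4662706  -0.61439444  1.92784459  0.343741    0.85773494
 -0.85632661]
```

View pics/d3c.png

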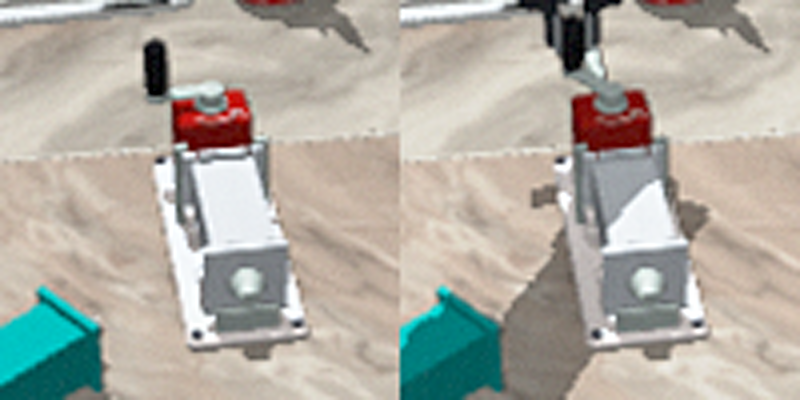

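>>> {"api": "jog_arm", "payload": {"plan": [{"x": 0,"y": 0,"z": 0,"wx": 0,"wy": 0,"wz": 0},{"x": 0,"y": 0,"z": 0,"wx": 0,"wy": 0,"wz": 0},{"x": 0,"y": 0,"z": 0,"wx": 0,"wy": 0,"wz": 0},{"x": 0,"y": 0,"z": 0,"wx": 0,"wy": 0,"wz": 0},{"x": 0,"y": 0,"z": 0,"wx": 0,"wy": 0,"wz": 0},{"x": 0,"y": 0,"z": 0,"wx": 0,"wy": 0,"wz": 0}], "hand": 1}}

```text
t: 12.58
eef_pos: [0.4928, 0.234, 0.1258]
tool_rot: [-0.003, 0.705, 0.709, -0.001]
contact_force: [0.5, -0.4, 0.6]
gripper_width: 0.999
```

>>> {"api": "jog_arm", "payload": {"plan": [{"x": 0,"y": 0,"z": -0.2,"wx": 0,"wy": 0,"wz": 0},{"x": 0,"y": 0,"z": -0.4,"wx": 0,"wy": 0,"wz": 0},{"x": 0,"y": 0,"z": -0.4,"wx": 0,"wy": 0,"wz": 0},{"x": -0.3,"y": 0.05,"z": -0.4,"wx": 0,"wy": 0,"wz": 0},{"x": -0.6,"y": 0.15,"z": -0.4,"wx": 0,"wy": 0,"wz": 0},{"x": -0.785,"y": 0.151,"z": -0.4,"wx": 0,"wy": 0,"wz": 0},{"x": -0.785,"y": 0.151,"z": -0.3,"wx": 0,"wy": 0,"wz": 0},{"x": -0.785,"y": 0.151,"z": -0.25,"wx": 0,"wy": 0,"wz": 0},{"x": -0.785,"y": 0.151,"z": -0.25,"wx": 0,"wy": 0,"wz": 0}]}}

```text
t: 13.33
eef_pos: [0.5231, 0.0738, 0.1731]
tool_rot: [-0.003, 0.707, 0.707, -0.003]
contact_force: [-0.5, 0.9, -0.1]
gripper_width: 1.0
```

```bash
python3 g.py .521 .199
python3 - <<'E'
from h import *
o=monitor.get_obs();print(o['eef_pos'])
im=save('wrist','w4.png')
for t in ['barrel','cradle']:
        print(t,[(np.round(r['location']),round(r['confidence'],2),np.round(ray('wrist',r['location'],.022)[:2],4)) for r in finder.place_of('wrist',t)[:3]])
E
```

```text
t 13.3333 r 0.12524020944443895 th 1.5692741877954974 z 0.17306964307173464 yaw 1.5709768832505862 f [-0.5437206   0.88148264 -0.14431067] ftan -0.5291224996287281 frad -0.8903219164529826 w 0.999770270299388 q1,7 [ 0.23134397  0.37061124 -0.59683317  1.92525672  0.25265186  0.92964849
 -0.48803726]
[0.5230636  0.07377679 0.17306964]
barrel [(array([323., 190.]), 0.73, array([0.5282, 0.0754])), (array([180., 279.]), 0.66, array([ 0.3566, -0.0377]))]
cradle []
```

View pics/w4.png

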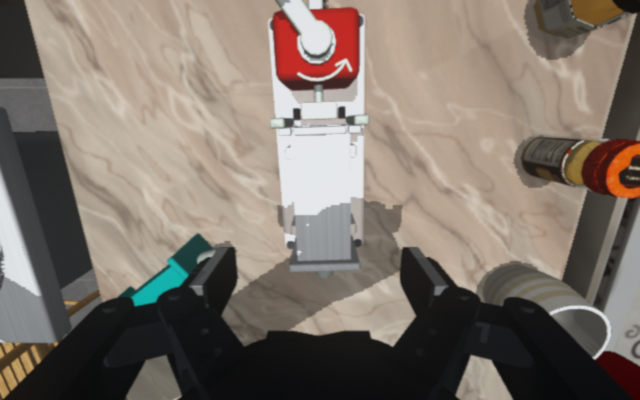

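The picture shows the barrel centred between the fingers near (323,200). The dark piston head at (320,113) is outside the barrel, short of the red gearbox.

Run:
```python
from h import *
r=lambda p,z:np.round(ray('wrist',p,z),4)
print('near flange',r((290,266),.088),r((359,265),.088),'tube',r((293,250),.08),r((354,250),.08),r((288,136),.08),r((358,136),.08))
print('far',r((287,131),.088),r((363,129),.088),'hub',r((317,40),.112),'grab pt',r((323,200),.08))
im=cv2.imread('pics/w4.png')[0:290,220:420];cv2.imwrite('pics/w4c.png',cv2.resize(im,None,fx=2,fy=2,interpolation=cv2.INTER_CUBIC))
```

```text
near flange [0.4983 0.0194 0.088 ] [0.5622 0.0212 0.088 ] tube [0.5006 0.0318 0.08  ] [0.5581 0.0324 0.08  ] [0.4982 0.1367 0.08  ] [0.5568 0.1372 0.08  ]
far [0.4983 0.1411 0.088 ] [0.5595 0.1431 0.088 ] hub [0.5223 0.2007 0.112 ] grab pt [0.5282 0.0812 0.08  ]
```

View pics/w4c.png

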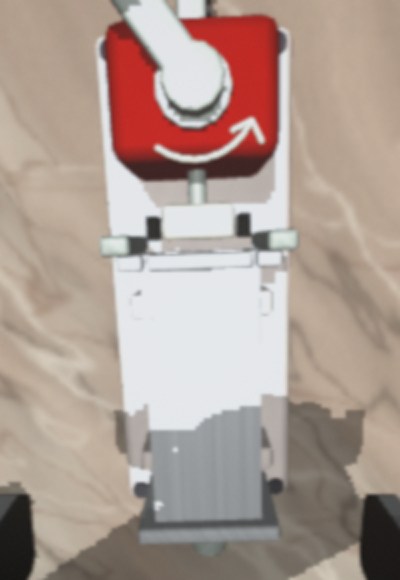

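>>> {"api": "jog_arm", "payload": {"plan": [{"x": 0.016,"y": 0.012,"z": 0.15,"wx": 0,"wy": 0,"wz": -0.006},{"x": 0.016,"y": 0.012,"z": 0.3,"wx": 0,"wy": 0,"wz": -0.006},{"x": 0.016,"y": 0.012,"z": 0.4,"wx": 0,"wy": 0,"wz": -0.006},{"x": 0.016,"y": 0.012,"z": 0.5,"wx": 0,"wy": 0,"wz": -0.006},{"x": 0.016,"y": 0.012,"z": 0.57,"wx": 0,"wy": 0,"wz": -0.006},{"x": 0.016,"y": 0.012,"z": 0.63,"wx": 0,"wy": 0,"wz": -0.006},{"x": 0.016,"y": 0.012,"z": 0.63,"wx": 0,"wy": 0,"wz": -0.006},{"x": 0.016,"y": 0.012,"z": 0.63,"wx": 0,"wy": 0,"wz": -0.006}]}}

```text
t: 14.15
eef_pos: [0.5261, 0.0836, 0.0502]
tool_rot: [-0.003, 0.697, 0.717, -0.0]
contact_force: [1.1, -0.7, 1.4]
gripper_width: 1.0
```

>>> {"api": "jog_arm", "payload": {"plan": [{"x": 0,"y": 0,"z": 0,"wx": 0,"wy": 0,"wz": 0},{"x": 0,"y": 0,"z": 0,"wx": 0,"wy": 0,"wz": 0},{"x": 0,"y": 0,"z": 0,"wx": 0,"wy": 0,"wz": 0},{"x": 0,"y": 0,"z": 0,"wx": 0,"wy": 0,"wz": 0},{"x": 0,"y": 0,"z": 0,"wx": 0,"wy": 0,"wz": 0},{"x": 0,"y": 0,"z": 0,"wx": 0,"wy": 0,"wz": 0}], "hand": -1, "grip_force": 40}}

```text
t: 14.65
eef_pos: [0.5266, 0.0839, 0.0514]
tool_rot: [-0.002, 0.697, 0.717, 0.0]
contact_force: [-1.8, 0.3, 6.1]
gripper_width: 0.577
```

>>> {"api": "jog_arm", "payload": {"plan": [{"x": 0,"y": 0,"z": 0,"wx": 0,"wy": 0,"wz": 0},{"x": 0,"y": 0,"z": 0,"wx": 0,"wy": 0,"wz": 0},{"x": 0,"y": 0,"z": 0,"wx": 0,"wy": 0,"wz": 0}], "grip_force": 60}}

```text
t: 14.9
eef_pos: [0.5266, 0.0837, 0.0515]
tool_rot: [-0.002, 0.697, 0.717, 0.0]
contact_force: [-0.1, -0.9, 0.7]
gripper_width: 0.573
```

>>> {"api": "jog_arm", "payload": {"plan": [{"x": 0,"y": 0,"z": -0.03,"wx": 0,"wy": 0,"wz": 0},{"x": 0,"y": 0,"z": -0.08,"wx": 0,"wy": 0,"wz": 0},{"x": 0,"y": 0,"z": -0.14,"wx": 0,"wy": 0,"wz": 0},{"x": 0,"y": 0,"z": -0.2,"wx": 0,"wy": 0,"wz": 0},{"x": 0,"y": 0,"z": -0.27,"wx": 0,"wy": 0,"wz": 0},{"x": 0,"y": 0,"z": -0.34,"wx": 0,"wy": 0,"wz": 0},{"x": 0,"y": 0,"z": -0.41,"wx": 0,"wy": 0,"wz": 0},{"x": 0,"y": 0,"z": -0.48,"wx": 0,"wy": 0,"wz": 0},{"x": 0,"y": 0,"z": -0.5,"wx": 0,"wy": 0,"wz": 0},{"x": 0,"y": 0,"z": -0.5,"wx": 0,"wy": 0,"wz": 0}]}}

```text
t: 15.73
eef_pos: [0.528, 0.0836, 0.1535]
tool_rot: [-0.001, 0.697, 0.717, 0.001]
contact_force: [0.6, -0.8, -3.4]
gripper_width: 0.575
```

Run:
```python
from h import *
o=monitor.get_obs();print(o)
save('scene','s5.png')
for n in ['scene']:
  print([(np.round(r['location']),round(r['confidence'],2),np.round(ray(n,r['location'],.122)[:2],4)) for r in finder.place_of(n,'barrel')[:3]])
```

```text
{'t': 15.7333, 'q': array([ 0.2116889 ,  0.40283859, -0.59703709,  1.93524646,  0.284151  ,
        0.88596348, -0.50171212]), 'joint_vel': array([-0.00904243,  0.03116672,  0.01175758,  0.02933714,  0.01296985,
       -0.01882207, -0.01067845]), 'joint_torque': array([  0.22041208, -48.52717996,  -5.8839266 , -24.5750016 ,
        -0.06497808,   0.24477789,   0.09290166]), 'eef_pos': array([0.52795848, 0.08363159, 0.15349192]), 'tool_rot': array([-0.00114715,  0.69721552,  0.71685916,  0.00146793]), 'contact_force': array([ 0.62531448, -0.82853856, -3.40545823]), 'torque': array([ 0.0858214 , -0.00425294, -0.02481347]), 'gripper_width': 0.5745071418998158}
[(array([353., 285.]), 0.91, array([0.2366, 0.0266])), (array([276., 219.]), 0.6, array([0.5282, 0.0695]))]
```

View pics/s5.png

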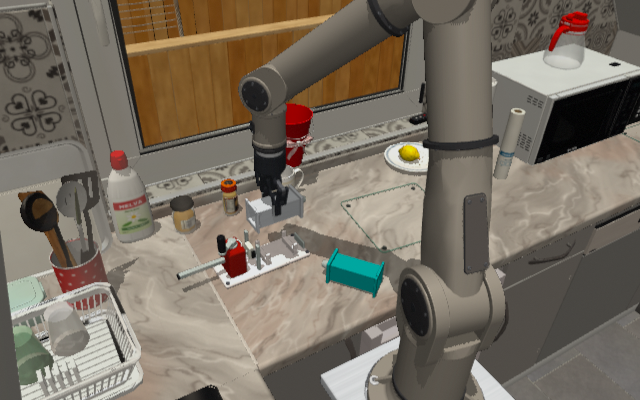

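>>> {"api": "jog_arm", "payload": {"plan": [{"x": -0.05,"y": 0,"z": 0,"wx": 0,"wy": 0,"wz": 0},{"x": -0.15,"y": -0.01,"z": 0,"wx": 0,"wy": 0,"wz": 0},{"x": -0.27,"y": -0.02,"z": 0,"wx": 0,"wy": 0,"wz": 0},{"x": -0.4,"y": -0.03,"z": 0,"wx": 0,"wy": 0,"wz": 0},{"x": -0.53,"y": -0.04,"z": 0,"wx": 0,"wy": 0,"wz": 0},{"x": -0.66,"y": -0.05,"z": 0,"wx": 0,"wy": 0,"wz": 0},{"x": -0.78,"y": -0.06,"z": 0,"wx": 0,"wy": 0,"wz": 0},{"x": -0.89,"y": -0.07,"z": 0,"wx": 0,"wy": 0,"wz": 0},{"x": -0.97,"y": -0.08,"z": 0,"wx": 0,"wy": 0,"wz": 0},{"x": -1,"y": -0.08,"z": 0,"wx": 0,"wy": 0,"wz": 0},{"x": -1,"y": -0.08,"z": 0,"wx": 0,"wy": 0,"wz": 0}]}}

```text
t: 16.75
eef_pos: [0.5154, -0.1195, 0.1501]
tool_rot: [-0.003, 0.698, 0.716, -0.001]
contact_force: [0.2, 0.4, -2.4]
gripper_width: 0.575
```

>>> {"api": "jog_arm", "payload": {"plan": [{"x": -0.05,"y": 0,"z": 0,"wx": 0,"wy": 0,"wz": 0},{"x": -0.15,"y": -0.01,"z": 0,"wx": 0,"wy": 0,"wz": 0},{"x": -0.27,"y": -0.02,"z": 0,"wx": 0,"wy": 0,"wz": 0},{"x": -0.4,"y": -0.03,"z": 0,"wx": 0,"wy": 0,"wz": 0},{"x": -0.53,"y": -0.04,"z": 0,"wx": 0,"wy": 0,"wz": 0},{"x": -0.66,"y": -0.05,"z": 0,"wx": 0,"wy": 0,"wz": 0},{"x": -0.78,"y": -0.06,"z": 0,"wx": 0,"wy": 0,"wz": 0},{"x": -0.89,"y": -0.07,"z": 0,"wx": 0,"wy": 0,"wz": 0},{"x": -0.97,"y": -0.08,"z": 0,"wx": 0,"wy": 0,"wz": 0},{"x": -1,"y": -0.08,"z": 0,"wx": 0,"wy": 0,"wz": 0},{"x": -1,"y": -0.08,"z": 0,"wx": 0,"wy": 0,"wz": 0}]}}

```text
t: 17.67
eef_pos: [0.5041, -0.3208, 0.1491]
tool_rot: [-0.003, 0.699, 0.715, -0.001]
contact_force: [-0.3, 0.1, -3.0]
gripper_width: 0.578
```

>>> {"api": "jog_arm", "payload": {"plan": [{"x": 0,"y": 0,"z": 0.05,"wx": 0,"wy": 0,"wz": 0},{"x": 0,"y": 0,"z": 0.12,"wx": 0,"wy": 0,"wz": 0},{"x": 0,"y": 0,"z": 0.2,"wx": 0,"wy": 0,"wz": 0},{"x": 0,"y": 0,"z": 0.28,"wx": 0,"wy": 0,"wz": 0},{"x": 0,"y": 0,"z": 0.35,"wx": 0,"wy": 0,"wz": 0},{"x": 0,"y": 0,"z": 0.41,"wx": 0,"wy": 0,"wz": 0},{"x": 0,"y": 0,"z": 0.46,"wx": 0,"wy": 0,"wz": 0},{"x": 0,"y": 0,"z": 0.49,"wx": 0,"wy": 0,"wz": 0},{"x": 0,"y": 0,"z": 0.5,"wx": 0,"wy": 0,"wz": 0},{"x": 0,"y": 0,"z": 0.5,"wx": 0,"wy": 0,"wz": 0},{"x": 0,"y": 0,"z": 0.5,"wx": 0,"wy": 0,"wz": 0}]}}

```text
t: 18.58
eef_pos: [0.504, -0.3207, 0.0496]
tool_rot: [-0.002, 0.699, 0.715, -0.001]
contact_force: [-0.2, 0.5, -3.2]
gripper_width: 0.57
```

>>> {"api": "jog_arm", "payload": {"plan": [{"x": 0,"y": 0,"z": 0.008,"wx": 0,"wy": 0,"wz": 0},{"x": 0,"y": 0,"z": 0.016,"wx": 0,"wy": 0,"wz": 0},{"x": 0,"y": 0,"z": 0.024,"wx": 0,"wy": 0,"wz": 0},{"x": 0,"y": 0,"z": 0.032,"wx": 0,"wy": 0,"wz": 0},{"x": 0,"y": 0,"z": 0.032,"wx": 0,"wy": 0,"wz": 0}]}}

```text
t: 19.0
eef_pos: [0.5038, -0.3207, 0.0429]
tool_rot: [-0.003, 0.699, 0.715, -0.001]
contact_force: [0.5, -0.6, -2.9]
gripper_width: 0.569
```

>>> {"api": "jog_arm", "payload": {"plan": [{"x": 0,"y": 0,"z": 0.006,"wx": 0,"wy": 0,"wz": 0},{"x": 0,"y": 0,"z": 0.012,"wx": 0,"wy": 0,"wz": 0},{"x": 0,"y": 0,"z": 0.018,"wx": 0,"wy": 0,"wz": 0},{"x": 0,"y": 0,"z": 0.024,"wx": 0,"wy": 0,"wz": 0},{"x": 0,"y": 0,"z": 0.028,"wx": 0,"wy": 0,"wz": 0},{"x": 0,"y": 0,"z": 0.028,"wx": 0,"wy": 0,"wz": 0}]}}

```text
t: 19.5
eef_pos: [0.5038, -0.3206, 0.038]
tool_rot: [-0.003, 0.699, 0.715, -0.001]
contact_force: [-2.3, 1.1, 4.4]
gripper_width: 0.573
```

>>> {"api": "jog_arm", "payload": {"plan": [{"x": 0,"y": 0,"z": 0,"wx": 0,"wy": 0,"wz": 0},{"x": 0,"y": 0,"z": 0,"wx": 0,"wy": 0,"wz": 0},{"x": 0,"y": 0,"z": 0,"wx": 0,"wy": 0,"wz": 0},{"x": 0,"y": 0,"z": 0,"wx": 0,"wy": 0,"wz": 0},{"x": 0,"y": 0,"z": 0,"wx": 0,"wy": 0,"wz": 0},{"x": 0,"y": 0,"z": 0,"wx": 0,"wy": 0,"wz": 0}], "hand": 1}}

```text
t: 20.0
eef_pos: [0.5038, -0.3207, 0.038]
tool_rot: [-0.002, 0.699, 0.715, -0.001]
contact_force: [-0.3, 0.3, 0.0]
gripper_width: 0.997
```

>>> {"api": "jog_arm", "payload": {"plan": [{"x": 0,"y": 0,"z": -0.1,"wx": 0,"wy": 0,"wz": 0},{"x": 0,"y": 0,"z": -0.2,"wx": 0,"wy": 0,"wz": 0},{"x": 0,"y": 0,"z": -0.35,"wx": 0,"wy": 0,"wz": 0},{"x": 0,"y": 0,"z": -0.5,"wx": 0,"wy": 0,"wz": 0},{"x": 0,"y": 0,"z": -0.7,"wx": 0,"wy": 0,"wz": 0},{"x": 0,"y": 0,"z": -0.85,"wx": 0,"wy": 0,"wz": 0},{"x": 0,"y": 0,"z": -0.85,"wx": 0,"wy": 0,"wz": 0},{"x": 0,"y": 0,"z": -0.85,"wx": 0,"wy": 0,"wz": 0}]}}

```text
t: 20.67
eef_pos: [0.5058, -0.3216, 0.2102]
tool_rot: [-0.0, 0.699, 0.715, -0.0]
contact_force: [-0.0, 0.2, 0.0]
gripper_width: 1.001
```

Run:
```python
from h import *
print(monitor.get_obs()['contact_force'])
save('side','d6.png')
print([(np.round(r['location']),round(r['confidence'],2),np.round(ray('side',r['location'],.008)[:2],4)) for r in finder.place_of('side','barrel')[:3]])
```

```text
[-0.01183904  0.19888037  0.00721651]
[(array([320., 302.]), 0.97, array([ 0.5067, -0.3367])), (array([252., 236.]), 0.79, array([ 0.3374, -0.0769]))]
```

View pics/d6.png

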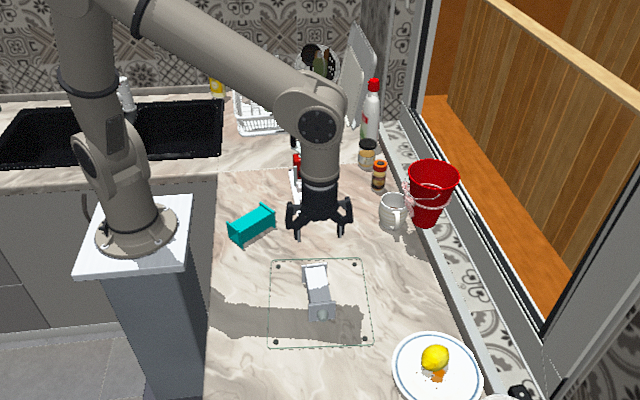

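The barrel lies level at the board's centre, near (320,300). The gripper is well above it and the mug and jars have not moved.

```bash
python3 -c "
from station import bot
print(bot.hand_in())"
```

```text
the job is handed in; nothing more can be done
None
```

I wound the crank back, lifted the barrel straight up out of its cradle and laid it on its side on the glass board, then handed the job in at about 21 s. No verdict was reported.

- **Crank:** I turned it anticlockwise to about 11.7 rad. The resistance fell from about 9 N to under 1 N somewhere between 10.05 and 11.0 rad, and I went on about 0.65 rad past the first reading after it dropped. The wrist picture then showed the piston head clear of both the barrel and the gearbox.
- **Barrel:** It touched down softly, with about 7 N on the wrist. The last picture puts its origin at about (0.507, -0.337), against a board centre of about (0.505, -0.33).
- **Last checks:** The wrist force was close to zero with the gripper open and clear. The mug, the jars and the turquoise look-alike are where they were.
- **Disagreements:** Position estimates from the wrist camera were about 3 mm off in x compared with where the knob was actually gripped. I also gripped the barrel about 7 mm off its middle along its length. Neither caused any trouble.

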